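# Dry-clamp a synth panel's walnut edge on a cam board

### The arm

A 7-joint arm with a two-finger parallel gripper is mounted at the origin on the work surface. World frame = base frame: x ahead of the robot, y to its left, z up, the work surface at z = 0. Lengths are in m, angles in rad, forces in N, time in s.
With the tool pointing down it reaches from about 0.4 to 0.85 m from the base axis. Payload 10.4 kg.
Tool frame: the origin (TCP) lies midway between the tips of the shut fingers; the grasp point (between the pads) lies 19 mm behind it; z points along the fingers, y is the line along which they close (so a half turn about z gives the same grasp; the last joint's range is limited). The gripper opens to 87 mm and grips with 3 to 60 N. Pads are 19 mm wide; open, the fingers measure 117 mm over their backs; the gripper's body (75 mm by 190 mm) begins 51 mm behind the grasp point.
Start: joints at [-1.267, 0.332, -0.065, 1.46, 0.022, 1.35, -0.088], TCP at [0.201, 0.592, 0.223] pointing down, gripper open.
Joint ranges: [-2.6, 2.6], [-0.5, 2.12], [-1.47, 1.34], [0.16, 2.42], [-1.27, 4.41], [0.06, 2.06], [-2.6, 2.6]. Speed limits (rad/s): [2.22, 2.22, 2.79, 2.79, 3.14, 3.14, 3.14].

### API

Orientations are given as a unit quaternion [x, y, z, w].
In Python, from bench import sensors, eyes, order gives the robot as it stands.
- The arm moves only by the tool arm_command, never from a script. Its argument "steps" is a list of rows, each an object with "rot": the turn, a rotation vector about the world's x, y, z in degrees, a list of three; "slide": the shift along the world's x, y, z in m, a list of three; "grip": the opening, from 0 (shut) to 1 (fully open). A call has exactly 8 rows; each row shifts and turns the commanded pose from where the row before left it; what a row does not reach is not made up. A row lasts 1/8 s, in which the tool goes at most 62.5 mm and 10.7 degrees, less where a joint would pass 70% of its speed; a pose out of reach is approached as far as the arm can. A call with a gripper value outside its range is refused whole. The fingers move at their own pace and stop on an object; "newtons" is the grip in N (left out, the last holds). Time passes only in rows, so rows that do not move let the fingers close, or fill a call up. It gives the time, the measured TCP pose, the force, the opening and the grip force at its end, in the units of the state.
- sensors.read_state(): the state, without advancing time (a new reading comes with each control period).
- eyes.camera(name): name is "scene" or "side" or "wrist"; returns a dict with "pixels" (420x560x3 uint8, red, green, blue), "intrinsics" (3x3 intrinsics, pixels), "pose" (4x4, takes a point from camera to world coordinates). Camera axes: x right, y down, z forward; pixel columns grow to the right and rows downward; lengths in m; the calibration is good to about 2 mm. A picture is of the moment at which its call begins. There is no depth.
- order.close_job(): hands the job in; it is judged then, once.
Trained networks look in a picture, given as the dict that the camera call returned (one of the last four; its "shot" number tells which), for a name from the list of things; names that differ only in an ending like _2 or _b are one class to them, and where a whole thing is asked for, a point or a joint stands for the part that bears it (a point fixed in the world has none). Each returns a list of dicts, best first, with "conf" (0 to 1); they miss things now and then, are a little off and sometimes report something else, mostly with a low value. They report only what shows in the picture. A call takes as long as a camera call. They do not tell look-alikes from the thing itself.
- eyes.look_for(name, picture): "bbox" ([left, top, right, bottom] in pixels, round what is visible of it).
The state is a dict: "time": time; "joint_positions": joint angles; "joint_vel": joint speeds; "joint_torque": joint torques, N m; "ee_pos": TCP position; "eef_rot": TCP orientation; "ft_force": force on the tool from outside, world axes, zero at the start; "torque": the same for the moment, N m; "width": finger opening in m; "grip_force": force on a finger pad.
Only numpy, scipy, OpenCV 4.12 (cv2) and the standard library are available. Lean on these libraries where they do the work, as an engineer would, in place of code of your own. Each camera call takes 0.05 s, during which the arm holds its last target. There are 200 camera calls.

### The job

Dry-run the clamping of this synth panel's walnut lipping: stand the blue aluminium straightedge on the clamping board, between the lipping and the cam, flush against the lipping and covering its whole length. Only then swing the cam lever by its red peg until the cam's high point bears squarely on the straightedge (lever parallel with it), squeezing everything against the fence, and finish still holding the peg there so that I can check the joint. Leave the pedals, phone and other gear on the table where they are.

Things in the scene. Friction and masses are not known exactly. Their poses are not given: they have to be found in the camera images.
- clamp_board: Plywood clamping board, 320 x 320 x 18 mm, fixed to the white table; place and heading vary. Origin: centre of its underside, at table height; x points to the rear fence (26 mm high), y to the left, z up; top at z = 18 mm. Lying on it: panel against the fence, lipping against the panel (free face at x = 26 mm), an empty slot, then the cam. A side stop 18 mm high keeps the panel from -y.
- slot (a point): Point on the board's top where the middle of the straightedge's underside belongs (board frame x = 17, y = 0, z = 18 mm). The slot between lipping and slack cam is 27 to 32 mm wide here. The squeeze then shifts straightedge, lipping and panel about 2 mm to +x, into a 6 mm cork facing on the fence that gives 1 mm for each 5 to 6 N, at most 5 mm. Axes as the board's.
- panel: Loose birch-ply synth control panel with eight drilled holes, 80 (x) x 150 (y) x 18 mm high, lying on the board against the cork-faced fence. Origin: centre of its underside; axes as the board's.
- lipping: Loose walnut edge strip, dark brown, 14 (x) x 150 (y) x 20 mm high, lying on the board along the panel's near edge. Origin: centre of its underside; axes as the board's: its free face, which the straightedge must meet, is at its x = -7 mm.
- straightedge: Loose blue-anodised aluminium straightedge, 18 mm thick (x), 180 mm long (y), 50 mm tall (z), 0.2 to 0.3 kg, starting on its narrow edge on the table, left or right of the board. Origin: centre of its underside. Its two long faces are alike (flush: origin 16 mm from the lipping's). On the board it stands 30 mm above lipping, cam and stop: grip its top 25 mm. A push high up tips it.
- cam_lever (a joint): Angle of the cam lever about its upright bolt, rad; grows clockwise seen from above. 0: cam's high point faces the lipping, arm parallel with it, pointing to the board's +y. At -1.57 the arm points to the board's -x. Starts slack, -2.15 to -1.75; stays where left. The cam meets a flush straightedge at about -0.7 and pushes it 2 mm further by 0; past about 0.25 the arm hits it. Stops: -2.4, 0.5.
- cam_pivot (a point): The cam's bolt, on its axis just above the lever's top face (board frame x = -30, y = 0, z = 38 mm). The wooden cam is a 60 mm disc, 18 mm thick, its centre 10 mm off the bolt, with a waxed rim and a small red mark at the high point.
- cam_peg: Red upright round peg, 16 mm across, 50 mm tall, spinning freely on a pin in the lever arm, 115 mm from the bolt; 1 to 3 N sideways moves it. Origin: centre of its foot, 37 mm above the table (top 87 mm). The wooden arm under it is 22 mm wide, 18 mm thick. With the lever at 0 the peg's middle is 40 mm from the straightedge's near face.
- violet_pedal: Bystander: violet effects pedal, 112 x 62 x 34 mm and knobs up to 48 mm, on the other side of the board from the straightedge. Origin: centre of its underside. Not to be moved.
- black_pedal: Bystander: black effects pedal, 122 x 67 x 40 mm and knobs, far left. Not to be moved.
- phone: Bystander: phone lying flat, 76 x 155 x 12 mm, near right. Not to be moved.
- power_adaptor: Bystander: black power adaptor brick, 55 x 110 x 34 mm, far right. Not to be moved.
- plug: Bystander: white plug, 45 x 45 x 48 mm, near left. Not to be moved.
Mind the look-alikes: they are no part of the job. Of the things that look like the straightedge, take the one that is farthest to the robot's right at the start.

How it is judged:
On the way:
1. the straightedge stands flush against the lipping along its whole length, the cam still slack (x of straightedge in the frame of lipping between -0.0185 and -0.013 m and angle between the y axis of straightedge and the y axis of lipping, either way round below 0.025 rad and y of straightedge in the frame of lipping between -0.02 and 0.02 m and z of straightedge in the frame of clamp_board between 0.014 and 0.022 m and angle between straightedge's own z axis and vertical below 0.06 rad and value of joint cam_lever below -1.2 rad), for 0.2 s.
At the end, for the whole second after the job is handed in: Cam lever within 0.17 rad of its high point, fingers still pressing or gripping the red peg (over 1 N); straightedge upright on the board, flush on the lipping (gap under 2.5 mm, 0.025 rad), centred within 20 mm, not touched by the fingers, squeezed with over 6 N (value of joint cam_lever between -0.17 and 0.17 rad and contact force between the fingers and cam_peg above 1 N and contact force between straightedge and lipping above 6 N and contact force between the fingers and straightedge below 0.5 N and x of straightedge in the frame of lipping between -0.0185 and -0.013 m and angle between the y axis of straightedge and the y axis of lipping, either way round below 0.025 rad and y of straightedge in the frame of lipping between -0.02 and 0.02 m and z of straightedge in the frame of clamp_board between 0.014 and 0.022 m and angle between straightedge's own z axis and vertical below 0.06 rad); the arm keeps its last pose, push and grip.
It fails at once if a bystander (pedals, phone, adaptor, plug) is moved more than 20 mm (distance of any of violet_pedal, black_pedal, phone, power_adaptor, plug from where it was at the start of the episode above 0.02 m).
It fails at once if the panel or the lipping is knocked out of place by more than 15 mm (distance of any of panel, lipping from where it was at the start of the episode above 0.015 m).
It also fails if it takes over 62 s, if anything falls off the work surface, if the arm or the gripper's body presses on something with over 40 N, if the wrist force passes 120 N, or if a joint passes its speed limit or range.

## Working session

There is one attempt and no reset: what is moved stays moved. The work goes in short steps, Python scripts to look and compute and a tool call to move; the robot and the scene stay as the last step left them, time stands still between calls to the robot, and variables do not carry over. Pictures are saved under pics/ and viewed, at most 10 in all, crops included, and the job is handed in when it is done.

Besides the shell and the picture viewer there is one more tool, called after ">>>" as name(argument=value, ...) on one line, values as JSON. arm_command: Moves the arm, as the interface text tells. Its arguments: {"type":"object","properties":{"steps":{"type":"array","items":{"type":"object","properties":{"rot":{"type":"array","items":{"type":"number"}},"slide":{"type":"array","items":{"type":"number"}},"grip":{"type":"number"}}}},"newtons":{"type":"number"}},"required":["steps"]}

```bash
ls; mkdir -p pics
cat > h.py <<'E'
import numpy as np, cv2
from bench import sensors, eyes, order
def save(p,n): cv2.imwrite(f'pics/{n}.png',cv2.cvtColor(p['pixels'],cv2.COLOR_RGB2BGR))
def toplane(p,uv,z):
    K=np.array(p['intrinsics']);T=np.array(p['pose'])
    d=T[:3,:3]@np.linalg.solve(K,[uv[0],uv[1],1]);o=T[:3,3]
    return o+d*(z-o[2])/d[2]
def proj(p,X):
    K=np.array(p['intrinsics']);T=np.array(p['pose'])
    q=K@(T[:3,:3].T@(np.array(X)-T[:3,3]));return q[:2]/q[2]
E
python3 - <<'E'
from h import *
s=sensors.read_state();print({k:np.round(v,3).tolist() for k,v in s.items()})
ims=[]
for n in ['scene','side']:
    p=eyes.camera(n);ims.append(p['pixels']);print(n,np.round(p['pose'],3).tolist(),np.round(p['intrinsics'],1).tolist())
    save(p,n)
    for k in ['clamp_board','straightedge','cam_lever','cam_peg','panel','lipping','violet_pedal','phone','plug','black_pedal','power_adaptor']:
        print(k,[(np.round(d['bbox']).tolist(),round(d['conf'],2)) for d in eyes.look_for(k,p)[:5]])
E
```

```text
pics
{'time': 0.0, 'joint_positions': [-1.267, 0.333, -0.065, 1.461, 0.022, 1.35, -0.089], 'joint_vel': [-0.001, 0.001, 0.002, 0.001, 0.002, 0.001, -0.001], 'joint_torque': [-0.001, -62.323, 0.024, -38.992, -0.061, 0.039, 0.0], 'ee_pos': [0.201, 0.592, 0.222], 'eef_rot': [0.163, 0.987, -0.001, -0.0], 'ft_force': [-0.264, 0.181, 0.766], 'torque': [0.063, 0.028, -0.053], 'grip_force': 0.0, 'width': 0.087}
scene [[-0.676, 0.572, -0.465, 1.121], [0.737, 0.519, -0.432, 0.547], [-0.006, -0.635, -0.772, 1.033], [0.0, 0.0, 0.0, 1.0]] [[435.7, 0.0, 275.9], [0.0, 435.7, 216.4], [0.0, 0.0, 1.0]]
clamp_board [([192.0, 187.0, 345.0, 317.0], 0.65)]
straightedge [([180.0, 144.0, 223.0, 173.0], 0.83), ([246.0, 133.0, 266.0, 177.0], 0.54)]
cam_lever [([271.0, 197.0, 290.0, 247.0], 0.93), ([444.0, 284.0, 465.0, 305.0], 0.49)]
cam_peg [([285.0, 195.0, 288.0, 204.0], 0.38)]
panel [([220.0, 236.0, 280.0, 285.0], 0.75)]
lipping [([243.0, 230.0, 283.0, 268.0], 0.52)]
violet_pedal [([364.0, 262.0, 401.0, 308.0], 0.75)]
phone [([198.0, 118.0, 244.0, 134.0], 0.82)]
plug [([441.0, 286.0, 463.0, 305.0], 0.73)]
black_pedal [([386.0, 322.0, 427.0, 376.0], 0.84)]
power_adaptor [([144.0, 145.0, 168.0, 176.0], 0.74)]
side [[0.735, -0.515, 0.441, -0.042], [-0.677, -0.546, 0.493, -0.608], [-0.013, -0.661, -0.75, 0.98], [0.0, 0.0, 0.0, 1.0]] [[452.3, 0.0, 278.8], [0.0, 452.3, 210.9], [0.0, 0.0, 1.0]]
clamp_board [([220.0, 143.0, 373.0, 264.0], 0.79)]
straightedge [([295.0, 274.0, 324.0, 348.0], 0.92), ([348.0, 278.0, 421.0, 337.0], 0.73)]
cam_lever [([269.0, 187.0, 294.0, 235.0], 0.75)]
cam_peg []
panel [([290.0, 163.0, 340.0, 199.0], 0.7)]
lipping [([288.0, 173.0, 323.0, 204.0], 0.71)]
violet_pedal [([181.0, 146.0, 223.0, 178.0], 0.95)]
phone [([329.0, 365.0, 404.0, 409.0], 0.82)]
plug [([140.0, 142.0, 157.0, 155.0], 0.57)]
black_pedal [([190.0, 107.0, 214.0, 143.0], 0.69)]
power_adaptor [([428.0, 285.0, 474.0, 336.0], 0.84)]
```

Run:
```python
from h import *
a=cv2.imread('pics/scene.png');b=cv2.imread('pics/side.png')
cv2.imwrite('pics/a1.png',cv2.resize(a[110:320,130:410],None,fx=2.8,fy=2.8,interpolation=cv2.INTER_CUBIC))
cv2.imwrite('pics/b1.png',cv2.resize(b[130:415,140:480],None,fx=2.1,fy=2.1,interpolation=cv2.INTER_CUBIC))
```

```text
(no output)
```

View pics/a1.png

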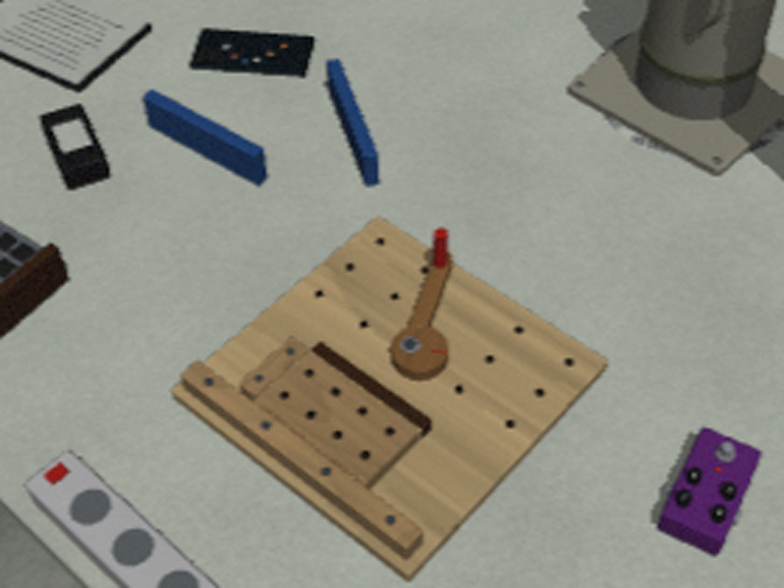

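View pics/b1.png

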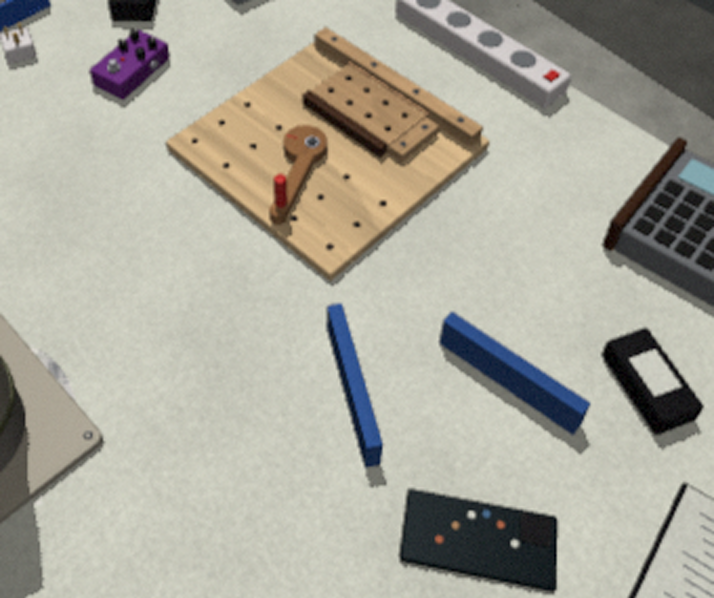

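Scene crop: the blue bars are at full-image (203,159) and (256,155). A third blue thing shows in the side view's upper left corner (~(147,134)), which is far left. The board is centred at about (270,250), with the cam peg at (287,200). I'll work out metric positions for all of these.

```bash
cat >> h.py <<'E'
def blue(p,mn=60):
    h=cv2.cvtColor(p['pixels'],cv2.COLOR_RGB2HSV)
    m=((h[...,0]>100)&(h[...,0]<125)&(h[...,1]>130)&(h[...,2]>35)).astype(np.uint8)
    n,l,st,c=cv2.connectedComponentsWithStats(m)
    return [(l==i) for i in range(1,n) if st[i,4]>mn]
def box(c,ang,L,W,z0,z1):
    d=np.array([np.cos(ang),np.sin(ang)]);n=np.array([-d[1],d[0]])
    return [np.r_[c+a*L/2*d+b*W/2*n,z] for a in(-1,1) for b in(-1,1) for z in(z0,z1)]
def fitbar(views,c0,z0=0.):
    # fit bar silhouette (180x18x50) to blue masks: views=[(pic,mask)]
    from scipy.optimize import minimize
    def cost(x):
        t=0
        for p,m in views:
            q=np.array([proj(p,X) for X in box(x[:2],x[2],.18,.018,z0,z0+.05)],np.float32)
            s=np.zeros(m.shape,np.uint8)
            cv2.fillConvexPoly(s,np.round(cv2.convexHull(q)*16).astype(np.int32),255,lineType=cv2.LINE_AA,shift=4)
            t+=np.abs(s/255.-m).sum()/m.sum()
        return t
    best=min((minimize(cost,np.r_[c0,a],method='Nelder-Mead',options=dict(initial_simplex=np.r_[c0,a]+np.array([[0,0,0],[.02,0,0],[0,.02,0],[0,0,.2]]),xatol=1e-4,fatol=1e-4)) for a in np.arange(0,3.14,.4)),key=lambda r:r.fun)
    return best.x,best.fun
E
python3 - <<'E'
from h import *
P={n:eyes.camera(n) for n in['scene','side']}
B={}
for n,p in P.items():
    B[n]=[(toplane(p,np.argwhere(m).mean(0)[::-1],.025)[:2],m) for m in blue(p)]
    print(n,[(c.round(3),m.sum()) for c,m in B[n]])
for c,m in B['scene']:
    for c2,m2 in B['side']:
        if np.hypot(*(c-c2))<.04: print(fitbar([(P['scene'],m),(P['side'],m2)],c))
p=P['scene']
for uv in [(380,218),(607,362),(410,578),(175,392)]: print('corner',toplane(p,(130+uv[0]/2.8,110+uv[1]/2.8),.018 if uv[1]<500 else 0).round(3))
q=P['side']
for uv in [(327,28),(167,145),(331,280),(489,143)]: print('cornerS',toplane(q,(140+uv[0]/2.1,130+uv[1]/2.1),.018 if uv[1]<200 else 0).round(3))
def tri(a,b):
    A=np.zeros((3,3));r=np.zeros(3)
    for p,uv in((P['scene'],a),(P['side'],b)):
        o=np.array(p['pose'])[:3,3];d=toplane(p,uv,0)-o;d/=np.linalg.norm(d);M=np.eye(3)-np.outer(d,d);A+=M;r+=M@o
    return np.linalg.solve(A,r).round(3)
f=lambda u,v:(130+u/2.8,110+v/2.8); g=lambda u,v:(140+u/2.1,130+v/2.1)
print('pegtop',tri(f(441,231),g(280,177)),'bolt',tri(f(410,344),g(312,142)))
E
```

```text
scene [(array([ 0.356, -0.255]), np.int64(283)), (array([ 0.492, -0.369]), np.int64(543)), (array([0.419, 0.68 ]), np.int64(6045))]
side [(array([0.409, 0.677]), np.int64(2418)), (array([ 0.352, -0.264]), np.int64(686)), (array([ 0.495, -0.374]), np.int64(1200))]
(array([ 0.35640293, -0.25713232,  0.98918609]), np.float64(0.8868380870773347))
(array([ 0.49398742, -0.36917122,  1.62657559]), np.float64(0.5268902610768065))
(array([0.43304288, 0.69233884, 2.14547686]), np.float64(1.4703031187661169))
corner [ 0.445 -0.125  0.018]
corner [0.435 0.189 0.018]
corner [0.744 0.196 0.   ]
corner [ 0.76  -0.113  0.018]
cornerS [0.763 0.204 0.018]
cornerS [0.429 0.177 0.018]
cornerS [ 0.446 -0.131  0.   ]
cornerS [ 0.756 -0.125  0.018]
pegtop [ 0.463 -0.019  0.088] bolt [0.566 0.031 0.037]
```

Target: the bar at scene pixel (203,159), world (0.494,-0.37), since it is farthest right. The look-alikes are at (256,155), world (0.356,-0.257), and a blue object far left at y≈+0.68. I'll head there by way of the board.

>>> arm_command(steps=[{"slide":[0.035,-0.05,0.01],"rot":[0,0,-8.5],"grip":1},{"slide":[0.035,-0.05,0.01],"rot":[0,0,-8.5],"grip":1},{"slide":[0.035,-0.05,0.01],"rot":[0,0,-8.5],"grip":1},{"slide":[0.035,-0.05,0.01],"rot":[0,0,-8.5],"grip":1},{"slide":[0.035,-0.05,0.01],"rot":[0,0,-8.5],"grip":1},{"slide":[0.035,-0.05,0.01],"rot":[0,0,-8.5],"grip":1},{"slide":[0.035,-0.05,0.01],"rot":[0,0,-8.5],"grip":1},{"slide":[0.035,-0.05,0.01],"rot":[0,0,-8.5],"grip":1}])

```text
time: 2.3
ee_pos: [0.4815, 0.1902, 0.3032]
eef_rot: [0.688, 0.725, 0.0, 0.0]
ft_force: [1.1, -0.1, -0.1]
width: 0.087
grip_force: 0.0
```

>>> arm_command(steps=[{"slide":[0,-0.06,0],"grip":1},{"slide":[0,-0.06,0],"grip":1},{"slide":[0,-0.03,0],"grip":1},{"slide":[0,0,0],"grip":1},{"slide":[0,0,0],"grip":1},{"slide":[0,0,0],"grip":1},{"slide":[0,0,0],"grip":1},{"slide":[0,0,0],"grip":1}])

```text
schema error: expected keys rot, slide, grip
```

Run:
```python
from h import *
s=sensors.read_state();print(s['time'],s['ee_pos'],s['eef_rot'],np.round(s['joint_positions'],2),s['ft_force'])
p=eyes.camera('wrist');save(p,'w1');print(np.round(p['pose'],3).tolist(),p['intrinsics'])
import pickle;pickle.dump(p,open('w1.pkl','wb'))
```

```text
2.3 [0.48145005 0.19022129 0.30323557] [6.88277322e-01 7.25447514e-01 4.81866852e-04 1.97537076e-05] [-0.81  0.05  0.36  1.63 -0.02  1.46 -0.39] [ 1.14828895 -0.08515688 -0.13902077]
[[0.999, 0.051, 0.014, 0.478], [0.053, -0.967, -0.25, 0.257], [0.0, 0.25, -0.968, 0.466], [0.0, 0.0, 0.0, 1.0]] [[318.55910373   0.         275.00314474]
 [  0.         318.55910373 209.682153  ]
 [  0.           0.           1.        ]]
```

View pics/w1.png

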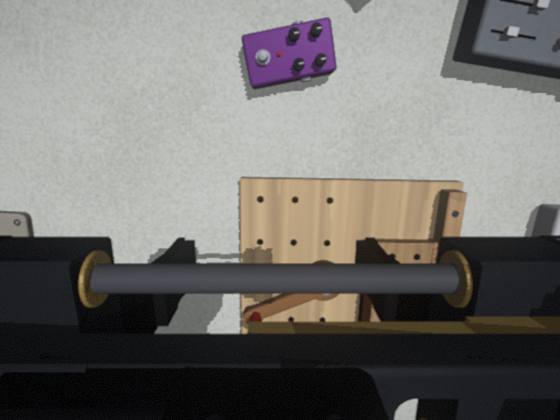

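The wrist view shows the board's left half (top edge along row ~180), with the peg at (255,317) and the fingers occluding the rest. The camera looks toward world +y, so I'll look again from the right.

>>> arm_command(steps=[{"slide":[0,-0.06,0],"rot":[0,0,0],"grip":1},{"slide":[0,-0.06,0],"rot":[0,0,0],"grip":1},{"slide":[0,-0.06,0],"rot":[0,0,0],"grip":1},{"slide":[0,-0.06,0],"rot":[0,0,0],"grip":1},{"slide":[0,-0.06,0],"rot":[0,0,0],"grip":1},{"slide":[0,-0.06,0],"rot":[0,0,0],"grip":1},{"slide":[0,-0.04,0],"rot":[0,0,0],"grip":1},{"slide":[0,0,0],"rot":[0,0,0],"grip":1}])

```text
time: 3.35
ee_pos: [0.4797, -0.2115, 0.3028]
eef_rot: [0.689, 0.725, -0.0, 0.0]
ft_force: [0.4, 0.7, -0.1]
width: 0.0871
grip_force: 0.0
```

Run:
```python
from h import *
s=sensors.read_state();print(s['time'],s['ee_pos'],s['eef_rot'],np.round(s['joint_positions'],2),s['ft_force'])
p=eyes.camera('wrist');save(p,'w2');print(np.round(p['pose'],3).tolist())
import pickle;pickle.dump(p,open('w2.pkl','wb'))
```

```text
3.35 [ 0.47967177 -0.2115306   0.30277739] [ 6.88654896e-01  7.25089021e-01 -3.31807764e-04  4.85290054e-04] [-0.41  0.07  0.79  1.63 -0.05  1.46  0.43] [ 0.36731194  0.69752149 -0.07555757]
[[0.999, 0.05, 0.013, 0.476], [0.052, -0.966, -0.251, -0.144], [-0.0, 0.252, -0.968, 0.465], [0.0, 0.0, 0.0, 1.0]]
```

View pics/w2.png

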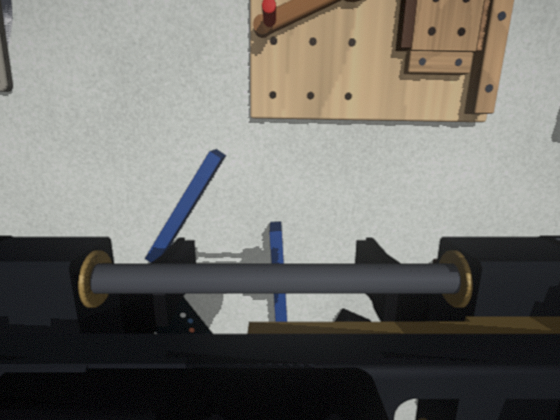

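The wrist view shows the target bar with its far end at (277,223), running down to (280,320). The look-alike is slanted at (185,205), and the board's right edge is along row ~120. I'll check the bar numerically.

Run:
```python
from h import *
import pickle;p=pickle.load(open('w2.pkl','rb'))
h=cv2.cvtColor(p['pixels'],cv2.COLOR_RGB2HSV)
for v in (222,226,230,240,255,300,312,318):
    r=h[v,265:295];c=np.where((r[:,0]>100)&(r[:,0]<125)&(r[:,1]>100))[0]+265
    if len(c):print(v,c.min(),c.max(),toplane(p,(c.min()-.5,v),.05).round(4)[:2],toplane(p,(c.max()+.5,v),.05).round(4)[:2], h[v,c.min():c.max()+1,2])
P={n:eyes.camera(n) for n in['side']}
q=P['side']
for m in blue(q):
    c=toplane(q,np.argwhere(m).mean(0)[::-1],.025)[:2]
    if abs(c[1]+.37)<.03: 
        print(m.sum(), fitbar([(q,m)],c))
for uv in [(442,315),(586,405),(575,432),(452,313)]:print(toplane(q,(140+uv[0]/2.1,130+uv[1]/2.1),.05).round(3))
```

```text
226 271 279 [ 0.4765 -0.2752] [ 0.4887 -0.2746] [75 79 78 79 79 80 75 78 76]
230 271 280 [ 0.4767 -0.2809] [ 0.4904 -0.2802] [76 79 80 81 84 83 84 86 83 84]
240 270 281 [ 0.4761 -0.2955] [ 0.4926 -0.2946] [115 122 126 124 123 128 126 127 129 129 129 127]
255 272 282 [ 0.4799 -0.3175] [ 0.4953 -0.3167] [ 79  81  81  79  79  85 109 126 128 127 128]
300 275 284 [ 0.4877 -0.3874] [ 0.5022 -0.3867] [ 75  77  90 111 123 125 125 125 125 125]
312 275 285 [ 0.4887 -0.4071] [ 0.5049 -0.4063] [113 121 124 125 124 124 127 124 127 127 123]
318 276 285 [ 0.4907 -0.417 ] [ 0.5055 -0.4162] [118 125 127 126 125 127 127 124 125 125]
1197 (array([ 0.49485233, -0.36767433,  1.63737997]), np.float64(0.2515799302177011))
[ 0.48  -0.278  0.05 ]
[ 0.507 -0.457  0.05 ]
[ 0.473 -0.468  0.05 ]
[ 0.491 -0.284  0.05 ]
```

>>> arm_command(steps=[{"slide":[0.005,-0.06,0],"rot":[0,0,1],"grip":1},{"slide":[0.005,-0.055,-0.02],"rot":[0,0,1],"grip":1},{"slide":[0.003,-0.043,-0.04],"rot":[0,0,1],"grip":1},{"slide":[0,0,-0.055],"rot":[0,0,0],"grip":1},{"slide":[0,0,-0.055],"rot":[0,0,0],"grip":1},{"slide":[0,0,-0.03],"rot":[0,0,0],"grip":1},{"slide":[0,0,0],"rot":[0,0,0],"grip":1},{"slide":[0,0,0],"rot":[0,0,0],"grip":1}])

```text
time: 4.45
ee_pos: [0.4948, -0.3658, 0.1041]
eef_rot: [0.667, 0.745, 0.0, 0.001]
ft_force: [0.2, -1.0, -0.2]
width: 0.0873
grip_force: 0.0
```

Run:
```python
from h import *
P=[eyes.camera(n) for n in['scene','side','wrist']]
a=P[0]['pixels'][90:230,130:330];b=P[1]['pixels'][230:370,270:470]
h=np.hstack([cv2.resize(x,None,fx=2,fy=2) for x in(a,b)]);w=P[2]['pixels']
im=np.vstack([h,cv2.resize(w[200:360,:],(800,229))])
save({'pixels':im},'g1')
```

```text
(no output)
```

View pics/g1.png

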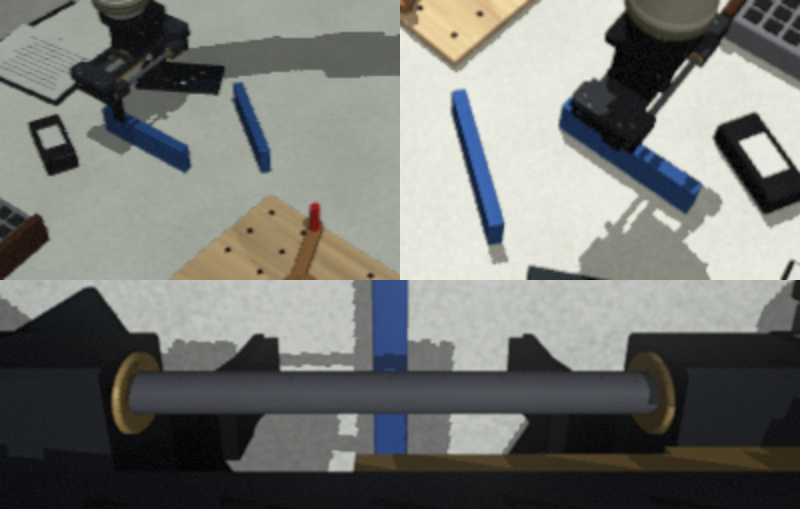

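The close crop shows the gripper above the chosen bar, which sits centred between the fingers and aligned with them. I'll descend and grip.

>>> arm_command(steps=[{"slide":[0,-0.002,-0.03],"rot":[0,0,0],"grip":1},{"slide":[0,0,-0.03],"rot":[0,0,0],"grip":1},{"slide":[0,0,-0.018],"rot":[0,0,0],"grip":1},{"slide":[0,0,0],"rot":[0,0,0],"grip":0},{"slide":[0,0,0],"rot":[0,0,0],"grip":0},{"slide":[0,0,0],"rot":[0,0,0],"grip":0},{"slide":[0,0,0],"rot":[0,0,0],"grip":0},{"slide":[0,0,0],"rot":[0,0,0],"grip":0}], newtons=40)

```text
time: 5.6
ee_pos: [0.4938, -0.3681, 0.0249]
eef_rot: [0.667, 0.745, 0.0, 0.0]
ft_force: [0.7, -0.2, 0.2]
width: 0.0453
grip_force: 0.0
```

>>> arm_command(steps=[{"slide":[0,0,0],"rot":[0,0,0],"grip":0},{"slide":[0,0,0.03],"rot":[0,0,0],"grip":0},{"slide":[0,0,0.05],"rot":[0,0,0],"grip":0},{"slide":[0,0,0.05],"rot":[0,0,0],"grip":0},{"slide":[0,0.01,0.05],"rot":[0,0,0],"grip":0},{"slide":[0.02,0.03,0.01],"rot":[0,0,0],"grip":0},{"slide":[0.02,0.04,0],"rot":[0,0,0],"grip":0},{"slide":[0,0,0],"rot":[0,0,0],"grip":0}])

```text
time: 6.6
ee_pos: [0.536, -0.2839, 0.2143]
eef_rot: [0.665, 0.747, 0.001, -0.0]
ft_force: [-0.2, -0.6, 0.4]
width: 0.0005
grip_force: 0.0
```

Run:
```python
from h import *
s=sensors.read_state();print(s['time'],s['ee_pos'],s['eef_rot'],np.round(s['joint_positions'],2),s['width'])
p=eyes.camera('wrist');save(p,'w3');q=eyes.camera('side');r=eyes.camera('scene')
import pickle;pickle.dump((p,q,r),open('w3.pkl','wb'))
for k in['lipping','panel','cam_lever','cam_peg','clamp_board']:print(k,[(np.round(d['bbox']).tolist(),round(d['conf'],2)) for d in eyes.look_for(k,p)[:2]])
```

```text
6.6 [ 0.53598625 -0.28386254  0.21428878] [ 6.64942402e-01  7.46894094e-01  8.20235130e-04 -3.75178925e-04] [-0.24  0.38  0.85  1.56 -0.29  1.33  0.75] 0.0004987350009078643
lipping []
panel []
cam_lever []
cam_peg []
clamp_board [([202.0, 1.0, 533.0, 62.0], 0.56)]
```

View pics/w3.png

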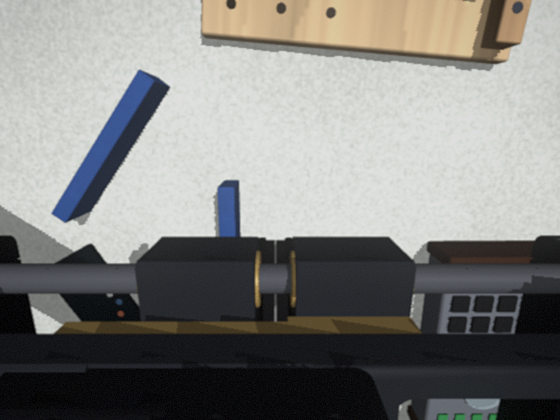

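The fingers were too slow to close before the lift, so the bar is still standing in place (end at (230,183)). I'll go back and repeat with a longer wait.

>>> arm_command(steps=[{"slide":[-0.02,-0.04,0],"rot":[0,0,0],"grip":0.7},{"slide":[-0.022,-0.044,0],"rot":[0,0,0],"grip":0.7},{"slide":[0,0,-0.04],"rot":[0,0,0],"grip":0.7},{"slide":[0,0,-0.06],"rot":[0,0,0],"grip":0.7},{"slide":[0,0,0],"rot":[0,0,0],"grip":0.7},{"slide":[0,0,0],"rot":[0,0,0],"grip":0.7},{"slide":[0,0,0],"rot":[0,0,0],"grip":0.7},{"slide":[0,0,0],"rot":[0,0,0],"grip":0.7}])

```text
time: 8.0
ee_pos: [0.4924, -0.3725, 0.1162]
eef_rot: [0.667, 0.745, 0.0, 0.001]
ft_force: [0.5, 0.3, -0.3]
width: 0.0602
grip_force: 0.0
```

Run:
```python
from h import *
p=eyes.camera('wrist');s=sensors.read_state();print(s['ee_pos'],s['width'])
T=np.array(p['pose']);h=cv2.cvtColor(p['pixels'],cv2.COLOR_RGB2HSV)
for v in (205,215,225,300,308):
    c=np.where((h[v,:,0]>100)&(h[v,:,0]<125)&(h[v,:,1]>100)&(h[v,:,2]>95))[0]
    c=c[(c>200)&(c<350)]
    if len(c):print(v,c.min(),c.max(),toplane(p,(c.min()-.5,v),.05)[:2].round(4),toplane(p,(c.max()+.5,v),.05)[:2].round(4))
```

```text
[ 0.49220342 -0.37232286  0.11581094] 0.06054014206365802
205 266 287 [ 0.4839 -0.3616] [ 0.5    -0.3598]
215 266 287 [ 0.4847 -0.3693] [ 0.501  -0.3675]
225 266 287 [ 0.4855 -0.377 ] [ 0.5019 -0.3752]
```

>>> arm_command(steps=[{"slide":[0.001,0.003,-0.04],"rot":[0,0,0],"grip":0.7},{"slide":[0,0,-0.035],"rot":[0,0,0],"grip":0.7},{"slide":[0,0,-0.016],"rot":[0,0,0],"grip":0.5},{"slide":[0,0,0],"rot":[0,0,0],"grip":0},{"slide":[0,0,0],"rot":[0,0,0],"grip":0},{"slide":[0,0,0],"rot":[0,0,0],"grip":0},{"slide":[0,0,0],"rot":[0,0,0],"grip":0},{"slide":[0,0,0],"rot":[0,0,0],"grip":0}], newtons=40)

```text
time: 9.05
ee_pos: [0.493, -0.3692, 0.0242]
eef_rot: [0.667, 0.745, 0.0, 0.0]
ft_force: [-0.3, 1.3, 5.0]
width: 0.0176
grip_force: 40.0
```

>>> arm_command(steps=[{"slide":[0,0,0],"rot":[0,0,0],"grip":0},{"slide":[0,0,0],"rot":[0,0,0],"grip":0},{"slide":[0,0,0],"rot":[0,0,0],"grip":0},{"slide":[0,0,0],"rot":[0,0,0],"grip":0},{"slide":[0,0,0],"rot":[0,0,0],"grip":0},{"slide":[0,0,0],"rot":[0,0,0],"grip":0},{"slide":[0,0,0],"rot":[0,0,0],"grip":0},{"slide":[0,0,0],"rot":[0,0,0],"grip":0}])

```text
time: 10.05
ee_pos: [0.493, -0.3692, 0.0242]
eef_rot: [0.667, 0.745, 0.0, 0.0]
ft_force: [-1.1, 1.5, 6.6]
width: 0.0178
grip_force: 40.0
```

>>> arm_command(steps=[{"slide":[0,0,0.04],"rot":[0,0,0],"grip":0},{"slide":[0,0,0.05],"rot":[0,0,0],"grip":0},{"slide":[0,0,0.05],"rot":[0,0,0],"grip":0},{"slide":[0.02,0.03,0.04],"rot":[0,0,0],"grip":0},{"slide":[0.03,0.05,0],"rot":[0,0,-1],"grip":0},{"slide":[0.03,0.05,0],"rot":[0,0,-1],"grip":0},{"slide":[0.03,0.04,0],"rot":[0,0,-1],"grip":0},{"slide":[0,0,0],"rot":[0,0,0],"grip":0}])

```text
time: 11.05
ee_pos: [0.605, -0.1934, 0.2023]
eef_rot: [0.684, 0.73, 0.0, -0.001]
ft_force: [-1.4, 0.3, -3.3]
width: 0.0179
grip_force: 40.0
```

Run:
```python
from h import *
s=sensors.read_state();print(s['time'],s['ee_pos'],s['eef_rot'],np.round(s['joint_positions'],2),s['width'])
p=eyes.camera('wrist');save(p,'w4');q=eyes.camera('side');r=eyes.camera('scene')
import pickle;pickle.dump((p,q,r),open('w4.pkl','wb'))
for k in['lipping','panel','cam_lever','cam_peg','clamp_board','straightedge']:print(k,[(np.round(d['bbox']).tolist(),round(d['conf'],2)) for d in eyes.look_for(k,p)[:2]])
```

```text
11.05 [ 0.60496951 -0.19338126  0.20227184] [ 6.83759892e-01  7.29706301e-01  3.03668453e-04 -1.01602424e-03] [-0.36  0.46  0.82  1.5  -0.34  1.34  0.55] 0.017912982016272564
lipping [([306.0, 0.0, 325.0, 42.0], 0.69)]
panel [([320.0, 0.0, 416.0, 44.0], 0.7)]
cam_lever [([107.0, 0.0, 173.0, 20.0], 0.82)]
cam_peg [([125.0, 0.0, 137.0, 2.0], 0.46)]
clamp_board [([110.0, 0.0, 449.0, 134.0], 0.77)]
straightedge [([253.0, 78.0, 296.0, 319.0], 0.89), ([21.0, 164.0, 104.0, 265.0], 0.74)]
```

View pics/w4.png

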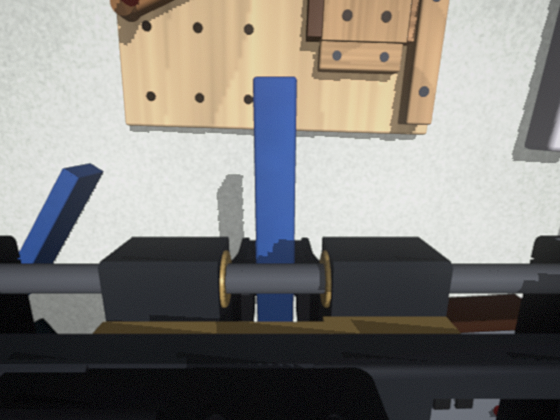

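The wrist view shows the bar held vertically in the image at cols 254–296, top end at row 78. The lipping's near-right corner is at about (307,38), the stop is below the panel at row ~70, and the board's right edge runs along row ~128. I'll compute the slot pose.

Run:
```python
from h import *
import pickle;p,q,r=pickle.load(open('w4.pkl','rb'))
g=cv2.cvtColor(p['pixels'],cv2.COLOR_RGB2GRAY)
for v in range(0,40,6):
    row=g[v,285:335].astype(int); print(v,row[10:42])
# bar edges in hand at top z ~ tcp+.024
h=cv2.cvtColor(p['pixels'],cv2.COLOR_RGB2HSV)
for v in (85,110,140,180,220):
    c=np.where((h[v,:,0]>100)&(h[v,:,0]<125)&(h[v,:,1]>130))[0];c=c[(c>230)&(c<320)]
    print(v,c.min(),c.max(),toplane(p,(c.min()-.5,v),.226)[:2].round(4),toplane(p,(c.max()+.5,v),.226)[:2].round(4))
# board right edge top
L=[]
for u in (130,150,180,210,235,310,330,350,370,395):
    col=g[100:150,u].astype(int); e=100+np.argmin(np.diff(cv2.GaussianBlur(g[100:150,u].astype(np.float32)[None],(3,1),0)[0]))
    L.append((u,e))
print(L,[toplane(p,(u,e+.5),.018)[:2].round(4).tolist() for u,e in L])
```

```text
0 [187 187 185 188 188 188 184 158 122 108 108  97  69  46  64  81  84  82
  82  85  86  85  84  87  86  89  89  86  85 112 146 158]
6 [187 187 187 189 188 187 179 149 118 108 109  90  61  48  69  84  87  83
  84  86  87  84  86  88  88  92  87  84  86 123 156 162]
12 [190 189 188 191 190 186 157 119 109 110 108  88  54  53  75  85  87  85
  87  87  88  90  90  90  88  90  88  83 105 143 160 166]
18 [190 187 189 191 192 189 175 146 116 107 109  84  52  63  83  86  88  87
  87  87  90  86  89  92  92  92  88  82 114 147 160 167]
24 [190 190 192 190 191 186 158 119 109 111 101  75  49  70  89  90  87  89
  89  90  88  92  89  91  92  89  85  91 134 167 174 172]
30 [191 191 193 194 189 160 119 111 112 111  90  57  51  75  87  90  90  91
  92  91  92  92  91  93  94  91  84 107 148 170 172 172]
36 [191 192 194 192 166 133 119 113 113 110  87  52  46  52  55  57  56  60
  61  61  63  63  65  62  66  64  76 122 161 173 174 174]
85 254 295 [ 0.5904 -0.11  ] [ 0.6076 -0.1089]
110 255 294 [ 0.5913 -0.1198] [ 0.608  -0.1187]
140 255 294 [ 0.5919 -0.132 ] [ 0.6089 -0.1308]
180 256 293 [ 0.5932 -0.1491] [ 0.6099 -0.148 ]
220 257 293 [ 0.5946 -0.1674] [ 0.6114 -0.1663]
[(130, np.int64(123)), (150, np.int64(124)), (180, np.int64(125)), (210, np.int64(125)), (235, np.int64(126)), (310, np.int64(129)), (330, np.int64(129)), (350, np.int64(130)), (370, np.int64(131)), (395, np.int64(131))] [[0.4475, -0.1319], [0.4685, -0.1316], [0.5, -0.1305], [0.5316, -0.1285], [0.5579, -0.1278], [0.637, -0.1257], [0.6581, -0.1243], [0.6793, -0.1239], [0.7005, -0.1236], [0.7269, -0.1218]]
```

Run:
```python
from h import *
import pickle;p,q,r=pickle.load(open('w4.pkl','rb'))
A=toplane(p,(308.8,0),.038);B=toplane(p,(307.2,30),.038);print('lipface',A,B)
yaw=.036
d=np.array([-np.sin(yaw),np.cos(yaw)]);n=np.array([np.cos(yaw),np.sin(yaw)])
# board right edge mid & lipping ends
for v in (36,38,40,42):print(v,toplane(p,(315,v),.038)[:2])
print('stop end/edge'); 
M=(A+B)[:2]/2; print('slot offset n', n@M)
e=np.array([.6,-.1267]) # on board right edge (y_b=-160)
c=e+d*.16; print('board centre d',d@c, 'n of slot via lip:',n@M-.009)
S=n*(n@M-.009)+d*(d@c); print('slot',S,'pivot',n*(n@M-.056)+d*(d@c))
# side/scene cross check: project board lipping face edge
for nm,im in(('side',q),('scene',r)):
    print(nm,[proj(im,np.r_[S+n*.009+d*t,.038]).round(1).tolist() for t in(-.075,.075)])
s=p['pose'];print()
```

```text
lipface [ 0.62330472 -0.01240805  0.038     ] [ 0.62407505 -0.0369296   0.038     ]
36 [ 0.63176268 -0.04146836]
38 [ 0.63192536 -0.04314706]
40 [ 0.6320885  -0.04483053]
42 [ 0.6322521  -0.04651877]
stop end/edge
slot offset n 0.6223978887236582
board centre d 0.011786758031088695 n of slot via lip: 0.6133978887236582
slot [0.61257622 0.03385668] pivot [0.56560667 0.03216504]
side [[320.6, 200.7], [283.1, 174.8]]
scene [[243.9, 231.2], [283.9, 259.3]]
```

>>> arm_command(steps=[{"slide":[0.001,0.05,0],"rot":[0,0,-0.9],"grip":0},{"slide":[0.001,0.06,0],"rot":[0,0,-0.9],"grip":0},{"slide":[0.001,0.06,0],"rot":[0,0,0],"grip":0},{"slide":[0,0.05,0],"rot":[0,0,0],"grip":0},{"slide":[0,0.011,0],"rot":[0,0,0],"grip":0},{"slide":[0,0,-0.04],"rot":[0,0,0],"grip":0},{"slide":[0,0,-0.04],"rot":[0,0,0],"grip":0},{"slide":[0,0,0],"rot":[0,0,0],"grip":0}])

```text
time: 12.5
ee_pos: [0.6037, 0.0309, 0.1213]
eef_rot: [0.698, 0.716, -0.002, -0.001]
ft_force: [-0.1, -0.3, -1.8]
width: 0.0179
grip_force: 40.0
```

>>> arm_command(steps=[{"slide":[0,0,0],"rot":[0,0,0],"grip":0},{"slide":[0,0,0],"rot":[0,0,0],"grip":0},{"slide":[0,0,0],"rot":[0,0,0],"grip":0},{"slide":[0,0,0],"rot":[0,0,0],"grip":0},{"slide":[0,0,0],"rot":[0,0,0],"grip":0},{"slide":[0,0,0],"rot":[0,0,0],"grip":0},{"slide":[0,0,0],"rot":[0,0,0],"grip":0},{"slide":[0,0,0],"rot":[0,0,0],"grip":0}])

```text
time: 13.5
ee_pos: [0.6056, 0.032, 0.1236]
eef_rot: [0.698, 0.716, 0.0, 0.0]
ft_force: [0.5, 0.1, -2.2]
width: 0.0177
grip_force: 40.0
```

```bash
cat > chk.py <<'E'
from h import *
s=sensors.read_state();print(round(s['time'],2),s['ee_pos'].round(4),np.round(s['eef_rot'],4),s['ft_force'].round(1),s['width'])
x,y=s['eef_rot'][:2];yaw=np.arctan2(2*y*y-1,2*x*y);yaw=np.pi/2-np.arctan2(2*x*y,2*y*y-1) if 0 else np.arctan2(2*y*y-1,2*x*y)
print('tool y yaw',yaw)
n=np.array([np.cos(.036),np.sin(.036)]);d=np.array([-n[1],n[0]])
S=np.array([.6126,.0339]);e=s['ee_pos'][:2]-S;print('tcp rel slot n,d (mm)',1e3*n@e,1e3*d@e)
E
python3 chk.py
python3 - <<'E'
from h import *
q=eyes.camera('side');r=eyes.camera('scene')
a=q['pixels'][110:250,210:380];b=r['pixels'][170:310,190:360]
save({'pixels':np.hstack([cv2.resize(x,(400,330),interpolation=cv2.INTER_CUBIC) for x in(b,a)])},'c1')
E
```

```text
13.5 [0.6056 0.032  0.1236] [0.6979 0.7162 0.     0.    ] [ 0.5  0.1 -2.2] 0.017706399849593116
tool y yaw 0.02576670599991682
tcp rel slot n,d (mm) -7.061254737468026 -1.688917743879765
```

View pics/c1.png

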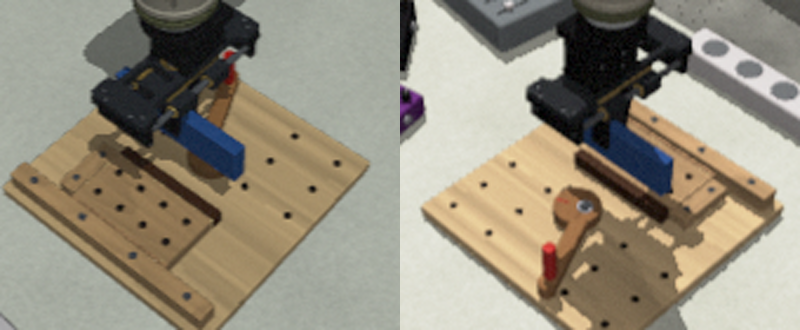

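The bar hangs above the slot, parallel to the lipping, with the cam slack. I'll correct a few millimetres and lower it.

>>> arm_command(steps=[{"slide":[0.003,0.005,0],"rot":[0,0,0.5],"grip":0},{"slide":[0,0,-0.015],"rot":[0,0,0],"grip":0},{"slide":[0,0,-0.015],"rot":[0,0,0],"grip":0},{"slide":[0,0,-0.015],"rot":[0,0,0],"grip":0},{"slide":[0,0,-0.012],"rot":[0,0,0],"grip":0},{"slide":[0,0,-0.01],"rot":[0,0,0],"grip":0},{"slide":[0,0,-0.008],"rot":[0,0,0],"grip":0},{"slide":[0,0,0],"rot":[0,0,0],"grip":0}])

```text
time: 14.6
ee_pos: [0.6084, 0.0369, 0.0481]
eef_rot: [0.695, 0.719, -0.0, -0.0]
ft_force: [0.1, 0.3, -2.4]
width: 0.0179
grip_force: 40.0
```

```bash
python3 chk.py
```

```text
14.6 [0.6084 0.0369 0.0481] [ 6.948e-01  7.192e-01 -3.000e-04 -2.000e-04] [ 0.1  0.3 -2.4] 0.0178820891967799
tool y yaw 0.034438644433254596
tcp rel slot n,d (mm) -4.13299547056861 3.168959386034891
```

Lower to the board, then push gently in +x.

>>> arm_command(steps=[{"slide":[0,0,-0.003],"rot":[0,0,0],"grip":0},{"slide":[0,0,-0.002],"rot":[0,0,0],"grip":0},{"slide":[0,0,-0.001],"rot":[0,0,0],"grip":0},{"slide":[0.001,0,0],"rot":[0,0,0],"grip":0},{"slide":[0.001,0,0],"rot":[0,0,0],"grip":0},{"slide":[0.001,0,0],"rot":[0,0,0],"grip":0},{"slide":[0,0,0],"rot":[0,0,0],"grip":0},{"slide":[0,0,0],"rot":[0,0,0],"grip":0}])

```text
time: 15.6
ee_pos: [0.6116, 0.0369, 0.0426]
eef_rot: [0.695, 0.719, 0.0, 0.0]
ft_force: [0.9, 0.1, -2.6]
width: 0.0179
grip_force: 40.0
```

```bash
python3 chk.py
```

```text
15.6 [0.6116 0.0369 0.0426] [0.6948 0.7192 0.     0.    ] [ 0.9  0.1 -2.6] 0.01791524645850407
tool y yaw 0.03442563376784183
tcp rel slot n,d (mm) -0.8826333293967997 3.0636255888747175
```

>>> arm_command(steps=[{"slide":[0,0,-0.001],"rot":[0,0,0],"grip":0},{"slide":[0.001,0,0],"rot":[0,0,0],"grip":0},{"slide":[0.001,0,0],"rot":[0,0,0],"grip":0},{"slide":[0,0,0],"rot":[0,0,0],"grip":0},{"slide":[0,0,0],"rot":[0,0,0],"grip":0},{"slide":[0,0,0],"rot":[0,0,0],"grip":0},{"slide":[0,0,0],"rot":[0,0,0],"grip":0},{"slide":[0,0,0],"rot":[0,0,0],"grip":0}])

```text
time: 16.6
ee_pos: [0.6131, 0.0369, 0.0422]
eef_rot: [0.695, 0.719, -0.0, -0.001]
ft_force: [-6.2, 0.2, 8.1]
width: 0.0177
grip_force: 40.0
```

```bash
python3 chk.py
```

```text
16.6 [0.6131 0.0369 0.0422] [ 6.948e-01  7.192e-01 -2.000e-04 -6.000e-04] [-6.2  0.2  8.1] 0.017673961805897438
tool y yaw 0.03438160928948649
tcp rel slot n,d (mm) 0.6162963164745929 2.9911453113722444
```

>>> arm_command(steps=[{"slide":[0,0,0.0005],"rot":[0,0,0],"grip":0},{"slide":[0.001,0,0],"rot":[0,0,0],"grip":0},{"slide":[0.0005,0,0],"rot":[0,0,0],"grip":0},{"slide":[0,0,0],"rot":[0,0,0],"grip":0},{"slide":[0,0,0],"rot":[0,0,0],"grip":0},{"slide":[0,0,0],"rot":[0,0,0],"grip":0},{"slide":[0,0,0],"rot":[0,0,0],"grip":0},{"slide":[0,0,0],"rot":[0,0,0],"grip":0}])

```text
time: 17.6
ee_pos: [0.6137, 0.0369, 0.0422]
eef_rot: [0.695, 0.719, -0.001, -0.001]
ft_force: [-10.2, 0.5, 9.4]
width: 0.0175
grip_force: 40.0
```

```bash
python3 chk.py
```

```text
17.6 [0.6137 0.0369 0.0422] [ 0.6948  0.7192 -0.0009 -0.0013] [-10.2   0.5   9.4] 0.0174632938495027
tool y yaw 0.034373217029022574
tcp rel slot n,d (mm) 1.1923216783096817 3.007385031547377
```

Both contacts are made (Fx -10, Fz +9). I'll relax slightly, then open the fingers.

>>> arm_command(steps=[{"slide":[-0.0005,0,0.0005],"rot":[0,0,0],"grip":0},{"slide":[0,0,0],"rot":[0,0,0],"grip":0},{"slide":[0,0,0],"rot":[0,0,0],"grip":0.5},{"slide":[0,0,0],"rot":[0,0,0],"grip":0.5},{"slide":[0,0,0],"rot":[0,0,0],"grip":0.5},{"slide":[0,0,0],"rot":[0,0,0],"grip":0.5},{"slide":[0,0,0],"rot":[0,0,0],"grip":0.5},{"slide":[0,0,0],"rot":[0,0,0],"grip":0.5}])

```text
time: 18.6
ee_pos: [0.6147, 0.037, 0.0426]
eef_rot: [0.695, 0.719, 0.0, 0.0]
ft_force: [-0.2, 0.5, -0.0]
width: 0.0434
grip_force: 0.0
```

>>> arm_command(steps=[{"slide":[0,0,0.02],"rot":[0,0,0],"grip":0.5},{"slide":[0,0,0.04],"rot":[0,0,0],"grip":0.5},{"slide":[0,0,0.05],"rot":[0,0,0],"grip":0.5},{"slide":[0,-0.04,0.03],"rot":[0,0,0],"grip":0.5},{"slide":[0,-0.05,0],"rot":[0,0,0],"grip":0.5},{"slide":[0,-0.06,0],"rot":[0,0,0],"grip":0.5},{"slide":[0,-0.03,0],"rot":[0,0,0],"grip":0.5},{"slide":[0,0,0],"rot":[0,0,0],"grip":0.5}])

```text
time: 19.6
ee_pos: [0.614, -0.1468, 0.1842]
eef_rot: [0.697, 0.717, -0.0, 0.001]
ft_force: [0.1, 0.1, -0.5]
width: 0.0439
grip_force: 0.0
```

```bash
python3 chk.py
python3 - <<'E'
from h import *
w=eyes.camera('wrist');q=eyes.camera('side');r=eyes.camera('scene')
import pickle;pickle.dump((w,q,r),open('w5.pkl','wb'))
a=q['pixels'][110:250,210:380];b=r['pixels'][170:310,190:360];c=w['pixels'][:240]
save({'pixels':np.vstack([np.hstack([cv2.resize(x,(400,330),interpolation=cv2.INTER_CUBIC) for x in(b,a)]),cv2.resize(c[:,140:420],(800,270))[:270]])},'c2')
for p,mm in((q,'side'),(r,'scene')):
    for m in blue(p):
        c=toplane(p,np.argwhere(m).mean(0)[::-1],.045)[:2]
        if np.hypot(*(c-[.61,.03]))<.05: print(mm,m.sum(),fitbar([(p,m)],c,.018))
E
```

```text
19.6 [ 0.614  -0.1468  0.1842] [ 0.6967  0.7173 -0.      0.001 ] [ 0.1  0.1 -0.5] 0.043868987365513167
tool y yaw 0.029175918880051332
tcp rel slot n,d (mm) -5.122030603767733 -180.6779045613159
side 741 (array([0.61580659, 0.0371319 , 1.52898573]), np.float64(0.2721282845121854))
scene 616 (array([0.61069782, 0.03247854, 1.52299616]), np.float64(0.5181308887191239))
```

View pics/c2.png

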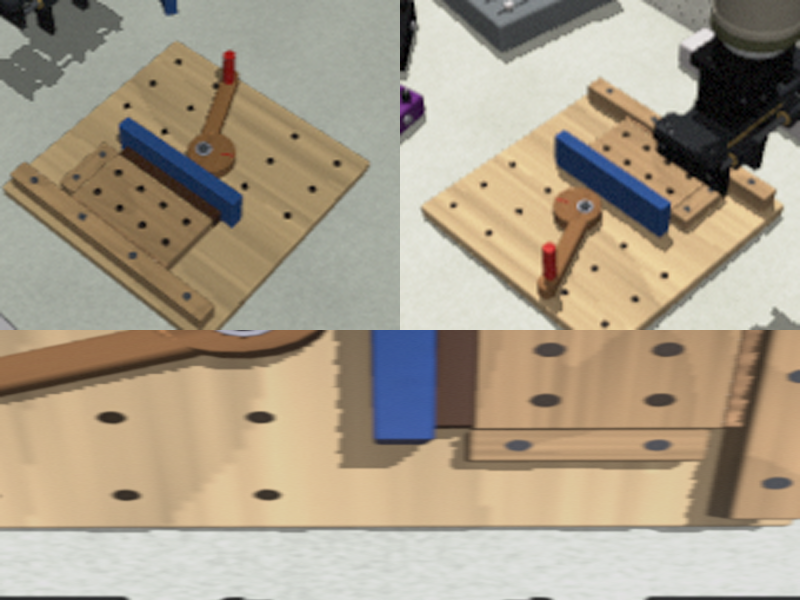

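The straightedge stands upright and flush on the lipping in all three views. In the wrist crop (bottom panel) there is no gap at col ~435, and the bar overlaps the lipping's end. The cam is still slack. Next I'll locate the peg.

Run:
```python
from h import *
from scipy.optimize import least_squares
import pickle;w,q,r=pickle.load(open('w5.pkl','rb'))
obs=[]
for p in(q,r):
    h=cv2.cvtColor(p['pixels'],cv2.COLOR_RGB2HSV)
    m=(((h[...,0]<6)|(h[...,0]>174))&(h[...,1]>150)&(h[...,2]>60)).astype(np.uint8)
    n,l,st,c=cv2.connectedComponentsWithStats(m)
    for i in range(1,n):
        uv=toplane(p,c[i],.062)
        if st[i,4]>12: print(st[i],c[i].round(1),uv.round(4))
        if np.hypot(*(uv[:2]-[.463,-.019]))<.03: obs.append((p,c[i]))
f=lambda X:np.concatenate([proj(p,X)-c for p,c in obs])
s=least_squares(f,[.463,-.019,.062]);print(s.x,s.fun)
B=np.array([.5656,.0322]);v=s.x[:2]-B;print(np.hypot(*v),'theta',-(np.degrees(np.arctan2(v[1],v[0]))%360-90-np.degrees(.036)))
```

```text
[ 33 122  14  15  19] [ 39.9 129.5] [0.1719 0.7894 0.062 ]
[400 164   6   4  17] [402.6 165.5] [ 0.8851 -0.1234  0.062 ]
[271 213   5  16  71] [273.1 220.2] [ 0.4648 -0.0175  0.062 ]
[501 223   7   7  36] [503.8 226.1] [ 0.8889 -0.445   0.062 ]
[512 229   7   7  37] [515.1 231.9] [ 0.8923 -0.4747  0.062 ]
[524 235   7   6  35] [526.6 237.4] [ 0.8967 -0.5037  0.062 ]
[535 240   8   8  40] [538.3 243.4] [ 0.8999 -0.533   0.062 ]
[285 192   5  14  53] [286.8 198.6] [ 0.4638 -0.0187  0.062 ]
[ 60 194  19  15  83] [ 69.5 201.2] [ 0.9067 -0.4916  0.062 ]
[ 80 207   6   7  30] [ 82.3 210. ] [ 0.8996 -0.4329  0.062 ]
[147 276   7   6  28] [149.9 278.7] [ 0.9092 -0.0967  0.062 ]
[496 308   5   6  24] [497.8 310.9] [0.3921 0.6067 0.062 ]
[542 338   7   6  29] [545.1 340.7] [0.3911 0.7212 0.062 ]
[505 346   6   6  29] [507.3 348.4] [0.4681 0.6643 0.062 ]
[296 387   5   6  22] [298.3 389.6] [0.8629 0.3693 0.062 ]
[307 399   5   6  24] [309.  401.4] [0.8661 0.4022 0.062 ]
[318 411   5   6  25] [319.9 413.4] [0.8694 0.4347 0.062 ]
[ 0.46432857 -0.01810845  0.06285882] [ 0.01830816  0.0012098   0.02053341 -0.00160197]
0.11307891879499997 theta -114.35408825422957
```

>>> arm_command(steps=[{"slide":[-0.037,0.032,0],"rot":[0,0,0],"grip":0.6},{"slide":[-0.037,0.032,0],"rot":[0,0,0],"grip":0.6},{"slide":[-0.037,0.032,0],"rot":[0,0,0],"grip":0.6},{"slide":[-0.039,0.032,-0.02],"rot":[0,0,0],"grip":0.6},{"slide":[0,0,-0.04],"rot":[0,0,0],"grip":0.6},{"slide":[0,0,0],"rot":[0,0,0],"grip":0.6},{"slide":[0,0,0],"rot":[0,0,0],"grip":0.6},{"slide":[0,0,0],"rot":[0,0,0],"grip":0.6}])

```text
time: 20.75
ee_pos: [0.4657, -0.0154, 0.1237]
eef_rot: [0.695, 0.719, 0.0, 0.001]
ft_force: [0.5, 0.4, 0.1]
width: 0.0522
grip_force: 0.0
```

```bash
python3 chk.py
```

```text
20.75 [ 0.4657 -0.0154  0.1237] [6.95e-01 7.19e-01 3.00e-04 7.00e-04] [0.5 0.4 0.1] 0.05216168344321789
tool y yaw 0.03391481895640512
tcp rel slot n,d (mm) -148.59993405561676 -43.93425255603205
```

>>> arm_command(steps=[{"slide":[-0.002,-0.003,-0.02],"rot":[0,0,0],"grip":0.6},{"slide":[0,0,-0.025],"rot":[0,0,0],"grip":0.6},{"slide":[0,0,-0.025],"rot":[0,0,0],"grip":0.4},{"slide":[0,0,0],"rot":[0,0,0],"grip":0},{"slide":[0,0,0],"rot":[0,0,0],"grip":0},{"slide":[0,0,0],"rot":[0,0,0],"grip":0},{"slide":[0,0,0],"rot":[0,0,0],"grip":0},{"slide":[0,0,0],"rot":[0,0,0],"grip":0}], newtons=30)

```text
time: 21.75
ee_pos: [0.4631, -0.018, 0.0533]
eef_rot: [0.695, 0.719, 0.001, 0.0]
ft_force: [-1.6, -1.4, 7.7]
width: 0.0154
grip_force: 30.0
```

```bash
python3 chk.py
python3 - <<'E'
import numpy as np
B=np.array([.5656,.0322])
th=np.radians(np.linspace(-114.4,0,25));a=np.pi/2+.036-th
P=B+.115*np.c_[np.cos(a),np.sin(a)];print(np.c_[np.degrees(th),P].round(4));print(np.diff(P,axis=0).round(4).tolist())
E
```

```text
21.75 [ 0.4631 -0.018   0.0533] [6.948e-01 7.192e-01 5.000e-04 1.000e-04] [-1.6 -1.4  7.7] 0.015360044554499127
tool y yaw 0.03441654875638477
tcp rel slot n,d (mm) -151.31751261113405 -46.50549951103707
[[-1.144000e+02  4.626000e-01 -1.900000e-02]
 [-1.096333e+02  4.587000e-01 -1.030000e-02]
 [-1.048667e+02  4.556000e-01 -1.300000e-03]
 [-1.001000e+02  4.532000e-01  8.000000e-03]
 [-9.533330e+01  4.516000e-01  1.740000e-02]
 [-9.056670e+01  4.507000e-01  2.690000e-02]
 [-8.580000e+01  4.507000e-01  3.650000e-02]
 [-8.103330e+01  4.514000e-01  4.600000e-02]
 [-7.626670e+01  4.530000e-01  5.550000e-02]
 [-7.150000e+01  4.553000e-01  6.470000e-02]
 [-6.673330e+01  4.584000e-01  7.380000e-02]
 [-6.196670e+01  4.622000e-01  8.260000e-02]
 [-5.720000e+01  4.668000e-01  9.100000e-02]
 [-5.243330e+01  4.720000e-01  9.900000e-02]
 [-4.766670e+01  4.779000e-01  1.065000e-01]
 [-4.290000e+01  4.843000e-01  1.136000e-01]
 [-3.813330e+01  4.914000e-01  1.200000e-01]
 [-3.336670e+01  4.989000e-01  1.259000e-01]
 [-2.860000e+01  5.070000e-01  1.311000e-01]
 [-2.383330e+01  5.154000e-01  1.357000e-01]
 [-1.906670e+01  5.241000e-01  1.395000e-01]
 [-1.430000e+01  5.332000e-01  1.425000e-01]
 [-9.533300e+00  5.425000e-01  1.449000e-01]
 [-4.766700e+00  5.519000e-01  1.464000e-01]
 [ 0.000000e+00  5.615000e-01  1.471000e-01]]
[[-0.0039, 0.0087], [-0.0032, 0.009], [-0.0024, 0.0093], [-0.0016, 0.0094], [-0.0008, 0.0095], [-0.0, 0.0096], [0.0008, 0.0095], [0.0015, 0.0094], [0.0023, 0.0093], [0.0031, 0.0091], [0.0038, 0.0088], [0.0045, 0.0084], [0.0052, 0.008], [0.0059, 0.0075], [0.0065, 0.007], [0.007, 0.0065], [0.0076, 0.0059], [0.008, 0.0052], [0.0084, 0.0045], [0.0088, 0.0038], [0.0091, 0.0031], [0.0093, 0.0023], [0.0094, 0.0015], [0.0095, 0.0007]]
```

>>> arm_command(steps=[{"slide":[-0.004,0.008,0.001],"rot":[0,0,0],"grip":0},{"slide":[-0.003,0.009,0],"rot":[0,0,0],"grip":0},{"slide":[-0.0025,0.009,0],"rot":[0,0,0],"grip":0},{"slide":[-0.0015,0.0095,0],"rot":[0,0,0],"grip":0},{"slide":[-0.001,0.0095,0],"rot":[0,0,0],"grip":0},{"slide":[0,0.0095,0],"rot":[0,0,0],"grip":0},{"slide":[0.001,0.0095,0],"rot":[0,0,0],"grip":0},{"slide":[0.0015,0.0095,0],"rot":[0,0,0],"grip":0}])

```text
time: 22.75
ee_pos: [0.4533, 0.056, 0.0537]
eef_rot: [0.695, 0.719, 0.0, 0.0]
ft_force: [4.8, -1.2, -4.7]
width: 0.0152
grip_force: 30.0
```

```bash
python3 chk.py
```

```text
22.75 [0.4533 0.056  0.0537] [6.948e-01 7.192e-01 1.000e-04 2.000e-04] [ 4.8 -1.2 -4.7] 0.015244847995168545
tool y yaw 0.0345970283802504
tcp rel slot n,d (mm) -158.4346639846766 27.778317252098905
```

>>> arm_command(steps=[{"slide":[0.0025,0.0093,-0.0005],"rot":[0,0,0],"grip":0},{"slide":[0.003,0.009,0],"rot":[0,0,0],"grip":0},{"slide":[0.004,0.0087,0],"rot":[0,0,0],"grip":0},{"slide":[0.0045,0.0084,0],"rot":[0,0,0],"grip":0},{"slide":[0.0052,0.008,0],"rot":[0,0,0],"grip":0},{"slide":[0.006,0.0075,0],"rot":[0,0,0],"grip":0},{"slide":[0.0065,0.007,0],"rot":[0,0,0],"grip":0},{"slide":[0.007,0.0065,0],"rot":[0,0,0],"grip":0}])

```text
time: 23.75
ee_pos: [0.4919, 0.121, 0.0533]
eef_rot: [0.695, 0.719, 0.0, -0.001]
ft_force: [-1.4, 0.8, 7.4]
width: 0.0151
grip_force: 30.0
```

```bash
python3 chk.py
```

```text
23.75 [0.4919 0.121  0.0533] [ 6.946e-01  7.194e-01  1.000e-04 -5.000e-04] [-1.4  0.8  7.4] 0.015055126827378883
tool y yaw 0.034991626964788705
tcp rel slot n,d (mm) -117.52462492764585 91.41690788400744
```

>>> arm_command(steps=[{"slide":[0.0076,0.0058,0.0005],"rot":[0,0,0],"grip":0},{"slide":[0.008,0.0052,0],"rot":[0,0,0],"grip":0},{"slide":[0.0084,0.0045,0],"rot":[0,0,0],"grip":0},{"slide":[0.0088,0.0038,0],"rot":[0,0,0],"grip":0},{"slide":[0.0091,0.003,0],"rot":[0,0,0],"grip":0},{"slide":[0.0093,0.0022,0],"rot":[0,0,0],"grip":0},{"slide":[0.0094,0.0013,0],"rot":[0,0,0],"grip":0},{"slide":[0.0095,0.0005,0],"rot":[0,0,0],"grip":0}])

```text
time: 24.75
ee_pos: [0.5623, 0.1479, 0.0535]
eef_rot: [0.694, 0.72, 0.001, -0.001]
ft_force: [-2.3, 5.5, 3.3]
width: 0.0152
grip_force: 30.0
```

>>> arm_command(steps=[{"slide":[0,0,0],"rot":[0,0,0],"grip":0},{"slide":[0,0,0],"rot":[0,0,0],"grip":0},{"slide":[0,0,0],"rot":[0,0,0],"grip":0},{"slide":[0,0,0],"rot":[0,0,0],"grip":0},{"slide":[0,0,0],"rot":[0,0,0],"grip":0},{"slide":[0,0,0],"rot":[0,0,0],"grip":0},{"slide":[0,0,0],"rot":[0,0,0],"grip":0},{"slide":[0,0,0],"rot":[0,0,0],"grip":0}])

```text
time: 25.75
ee_pos: [0.5626, 0.1479, 0.0536]
eef_rot: [0.694, 0.72, 0.001, -0.0]
ft_force: [0.0, 5.8, 0.7]
width: 0.015
grip_force: 30.0
```

```bash
python3 chk.py
python3 - <<'E'
from h import *
w=eyes.camera('wrist');q=eyes.camera('side');r=eyes.camera('scene')
a=q['pixels'][110:250,210:380];b=r['pixels'][170:310,190:360]
save({'pixels':np.hstack([cv2.resize(x,(400,330),interpolation=cv2.INTER_CUBIC) for x in(b,a)])},'c3')
E
```

```text
25.75 [0.5626 0.1479 0.0536] [ 6.944e-01  7.196e-01  1.000e-03 -2.000e-04] [0.  5.8 0.7] 0.01495306905614931
tool y yaw 0.03564767686251613
tcp rel slot n,d (mm) -45.89242721340874 115.68478086187245
```

View pics/c3.png

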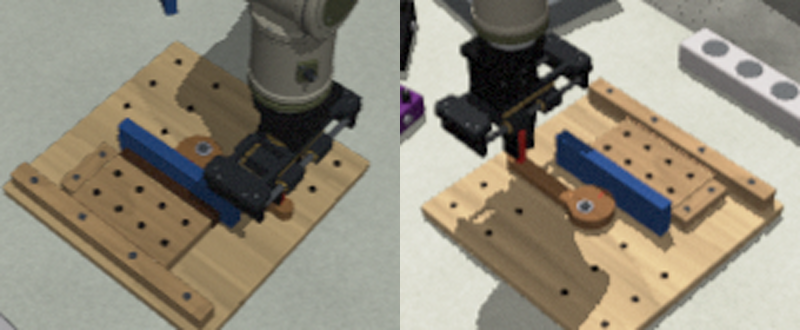

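The lever is parallel with the straightedge, with θ≈0.01 rad from the peg position. The bar is still upright, flush and at the same ends ((120,122) and (668,230)), and the peg is gripped at 30 N. I'm handing in.

```bash
python3 -c "
from bench import order;print(order.close_job())"
```

```text
the job is handed in; nothing more can be done
None
```

I've handed the job in with the straightedge flush on the lipping, the cam lever at about 0 rad and the gripper still holding the red peg at 30 N; the squeeze force on the lipping couldn't be measured directly, and no verdict came back.

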